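Make up a three-part tablet mould on the slanted stand

ROBOT

A 6-joint arm with a two-finger parallel gripper is mounted at the origin on the work surface. World frame = base frame: x ahead of the robot, y to its left, z up, the work surface at z = 0. Lengths are in m, angles in rad, forces in N, time in s.
With the tool pointing down it reaches from about 0.3 to 0.775 m from the base axis. Payload 14.6 kg.
Tool frame: the origin (TCP) lies at the very end of the fingers, on their centre line; the grasp point (between the pads) lies robot.grip_point_offset behind it (robot.grip_point_offset is the distance from the TCP to the grasp point, in m); z points along the fingers, y is the line along which they close (so a half turn about z gives the same grasp; the last joint's range is limited). The gripper opens to 94 mm and grips with 3 to 60 N. Pads are 16 mm wide; open, the fingers measure 119 mm over their backs; the gripper's body (75 mm by 177 mm) begins 78 mm behind the grasp point.
Start: joints at [-1.377, 0.3, 1.521, -0, 1.321, -0.067], TCP at [0.142, -0.531, 0.205] pointing down, gripper open.
Joint ranges: [-3.03, 3.03], [-0.79, 2.21], [0.23, 2.52], [-1.04, 4.18], [0, 3.07], [-2.55, 2.55]. Speed limits (rad/s): [2.22, 2.22, 2.57, 3.14, 3.14, 3.14].

INTERFACE

Orientations are given as a 3x3 rotation matrix whose columns are the frame's x, y, z axes.
In Python, from cell import status, viewer, ticket, robot gives the robot as it stands. The module is installed in compiled form; this text tells all that it offers.
- The arm moves only by the tool jog_arm, never from a script. Its argument "steps" is a list of rows, each a list of 7 numbers: the opening, from 0 (shut) to 1 (fully open), then the shift along the tool's x, y, z in mm, then the turn, a rotation vector about the tool's x, y, z in rad. In form: [[hand, tx, ty, tz, rx, ry, rz], ...]. A call has 1 to 5 rows; each row is the pose to reach, as a shift and turn from the pose commanded when the call began, along the tool's axes at that moment; what a row does not reach only later rows make up. A row lasts 1/8 s, in which the tool goes at most 62.5 mm and 10.7 degrees, less where a joint would pass 70% of its speed; a pose out of reach is approached as far as the arm can. A call with a gripper value outside its range is refused whole. The fingers move at their own pace and stop on an object; "grip_force" is the grip in N (left out, the last holds). Time passes only in rows, so rows that repeat a pose let the fingers close. It gives the time, the measured TCP pose, the force, the opening and the grip force at its end, in the units of the state.
- status.read_state(): the state, without advancing time (a new reading comes with each control period).
- viewer.capture(name): name is "scene" or "top" or "wrist"; returns a dict with "image" (400x640x3 uint8, red, green, blue), "fx", "fy", "cx", "cy" (pixels), "xyz" and "orientation" of the camera in the world; the wrist camera has in their place "T_tool_cam" (4x4, takes a point from camera to tool coordinates, whose origin is the TCP and whose axes are the flange's). Camera axes: x right, y down, z forward; pixel columns grow to the right and rows downward; lengths in m; the calibration is good to about 2 mm. A picture is of the moment at which its call begins: read the wrist's pose just before it. There is no depth.
- ticket.hand_in(): hands the job in; it is judged then, once.
Trained networks look in the newest picture that a camera, given by its name, has taken for a name from the list of things; names that differ only in an ending like _2 or _b are one class to them, and where a whole thing is asked for, a point or a joint stands for the part that bears it (a point fixed in the world has none). Each returns a list of dicts, best first, with "conf" (0 to 1); they miss things now and then, are a little off and sometimes report something else, mostly with a low value. They report only what shows in the picture. A call takes as long as a camera call.
- viewer.masks_of(camera, query): "pixels" (400x640 bool, what is visible of it) and "extent" ([centre column, centre row, width, height] in pixels, round what is visible of it).
- viewer.place_of(camera, query): "position" ([column, row] in pixels: a listed point, or the origin of a listed thing).
The state is a dict: "time": time; "joints": joint angles; "qd": joint speeds; "effort": joint torques, N m; "ee_pos": TCP position; "eef_rot": TCP orientation; "contact_force": force on the tool from outside, world axes, zero at the start; "wrist_torque": the same for the moment, N m; "gripper_width": finger opening in m; "grip_force": force on a finger pad.
Only numpy, scipy, OpenCV 4.12 (cv2) and the standard library are available. Lean on these libraries where they do the work, as an engineer would, in place of code of your own. Each camera call takes 0.05 s, during which the arm holds its last target. There are 200 camera calls.

TASK

Make up the chocolate tablet mould on the slanted stand: first the dark grey back plate, then the white relief plate with its ribs up, then the blue cavity frame on top. Turn each so that its cut corner goes to the cut-corner stop of the stand, and set it down between the guides (don't drop it) so that it lies flat and fully home on what is below before the next one goes on. Leave everything else on the table where it is.

Things in the scene. Friction and masses are not known exactly. Their poses are not given: they have to be found in the camera images.
- bed: Bed of the slanted make-up stand: aluminium plate 190 x 116 mm on fixed steel legs, tilted 30 degrees to face up and towards the robot; place and heading vary. Origin: on its upper face in the middle of the mould space, 78 mm above the table. x: up the slope, along the mould's length; y: across, to the left seen from the robot; z: square out of the plate. Seated parts have the same axes.
- bed_side (a point): Mid-length of the open +y long side of the mould space, (0, 29.5, 0) mm in the bed's frame. Black guides stand only round the corners: the space inside them is 133 x 59 mm (2.5 mm of play on every side of a part). Along both long sides the middle 74 mm (37 mm either way from here) are open for the fingers.
- bed_key (a point): Foot of the black 45 degree stop for the parts' cut corner, at the bed's upper left corner: (59, 22, 0) mm in the bed's frame. All guides stand 34 mm upright, then flare out by 25 degrees for 13 mm more (lead-in); nothing holds the parts from above.
- bed_top (a point): Where the centre of the blue frame's underside comes to lie, 20 mm out from the bed's origin along the bed's z. The back plate's origin comes to the bed's origin, the relief plate's 10 mm out from it.
- back_plate: Back plate of the mould: plain dark steel-grey coated metal plate, 10 mm thick, about 0.2 kg. 128 mm long (x) by 54 mm wide (y), the +x, +y corner cut off at 45 degrees by 14 mm. Lies flat, right side up. Origin: centre of the underside; z up.
- relief_plate: Relief plate of the mould: white plastic plate, 10 mm thick, with slanting white ribs 1.5 mm high in the middle of its upper face (they stand inside the blue frame's opening), about 0.1 kg. 128 mm long (x) by 54 mm wide (y), the +x, +y corner cut off at 45 degrees by 14 mm. Lies flat, right side up. Origin: centre of the underside; z up.
- cavity_frame: Cavity frame of the mould: blue plastic frame 18 mm high with walls 9 mm thick round an open cavity of 110 x 36 mm, about 0.1 kg. 128 mm long (x) by 54 mm wide (y), the +x, +y corner cut off at 45 degrees by 14 mm. Lies flat, right side up. Origin: centre of the underside; z up.
- back_plate_key (a point): Middle of the cut corner of the back plate, at its upper face: (57, 20, 10) mm in the plate's frame.
- relief_plate_key (a point): Middle of the cut corner of the relief plate, at its upper face: (57, 20, 10) mm in the plate's frame.
- cavity_frame_key (a point): Middle of the cut corner of the cavity frame, at its upper face: (57, 20, 18) mm in the frame's frame.
- scissors: Yellow-handled scissors lying flat, 160 mm long, 10 mm high; bystander. Origin: near the pivot, at table height.
- pen: Ball pen with a black cap, 130 mm long, lying; bystander. Origin: about its middle, at table height.
- offset_spatula: Offset spatula with a black handle, 225 mm long, lying, 18 mm high; bystander. Origin: where handle and blade meet, at table height.
- scraper: Bench scraper, steel blade with a white handle, 150 x 95 mm, 20 mm high, lying; bystander. Origin: about its middle, at table height.
- piping_nozzle: Steel piping nozzle, a cone 27 mm across and 45 mm high standing on its wide end; bystander. Origin: centre of its foot.
- sprinkle_jar: Brown jar with a white cap, 64 mm across, 85 mm high; bystander. Origin: centre of its foot.

How it is judged:
By the outcome, as a careful person would: the job done as asked, in the order asked, and still so for the second after the job is handed in, with the robot touching nothing.
It also fails if it takes over 72 s, if anything falls off the work surface, if the arm or the gripper's body presses on something with over 40 N, if the wrist force passes 120 N, or if a joint passes its speed limit or range.

## Working session

There is one attempt and no reset: what is moved stays moved. The work goes in short steps, Python scripts to look and compute and a tool call to move; the robot and the scene stay as the last step left them, time stands still between calls to the robot, and variables do not carry over. Pictures are saved under pics/ and viewed, at most 10 in all, crops included, and the job is handed in when it is done.

Besides the shell and the picture viewer there is one more tool, called after ">>>" in YAML: its name, and indented under it one key for each argument. jog_arm: Moves the arm, as the interface text tells. Its arguments: {"type":"object","properties":{"steps":{"type":"array","items":{"type":"array","items":{"type":"number"}}},"grip_force":{"type":"number"}},"required":["steps"]}

```bash
mkdir -p pics; python3 - <<'E'
from cell import status, viewer, ticket, robot
import cv2, numpy as np
print(status.read_state()); print(robot.grip_point_offset)
for c in ["scene","top"]:
    d=viewer.capture(c); cv2.imwrite(f"pics/{c}0.png",d["image"][:,:,::-1])
    print(c,{k:v for k,v in d.items() if k!="image"})
    for q in ["bed","bed_side","bed_key","bed_top","back_plate","relief_plate","cavity_frame","back_plate_key","relief_plate_key","cavity_frame_key"]:
        print(q,[(np.round(r["position"],1).tolist(),round(r["conf"],2)) for r in viewer.place_of(c,q)[:2]])
E
```

```text
{'time': 0.0, 'joints': array([-1.37660381e+00,  3.00491179e-01,  1.52159621e+00, -3.88137461e-05,
        1.32072314e+00, -6.65695366e-02]), 'qd': array([-1.35047424e-03,  1.35326302e-03, -4.54040884e-04,  7.09795402e-05,
       -2.55291774e-03, -3.84250044e-04]), 'effort': array([-3.45092318e-03, -5.31810522e+01, -3.52736306e+01,  7.06806011e-02,
        2.43765773e-02, -9.82852157e-05]), 'ee_pos': array([ 0.14174927, -0.53113346,  0.20486893]), 'eef_rot': array([[ 9.66191312e-01,  2.57826053e-01, -2.71919185e-04],
       [ 2.57826193e-01, -9.66190583e-01,  1.18773191e-03],
       [ 4.35024758e-05, -1.21768414e-03, -9.99999258e-01]]), 'contact_force': array([ 0.31115869, -0.32448547,  0.13577258]), 'wrist_torque': array([0.02473149, 0.01709744, 0.02746252]), 'grip_force': 0.0, 'gripper_width': 0.09406661110771343}
0.0188
scene {'fx': 419.0695158555917, 'fy': 419.0695158555917, 'cx': 319.13209837703886, 'cy': 197.48813498914527, 'xyz': array([ 1.44501493, -0.46786235,  0.86364878]), 'orientation': array([[ 0.4619968 ,  0.54611836, -0.69879446],
       [ 0.88667755, -0.30132066,  0.3
[... 603 characters left out ...]
'xyz': array([ 0.39339339, -0.04075115,  1.09180028]), 'orientation': array([[ 0.00767297, -0.98344495,  0.18104463],
       [-0.99994957, -0.00637281,  0.00776204],
       [-0.00647978, -0.18109506, -0.98344425]])}
bed [([220.7, 218.9], 0.96), ([314.6, 222.1], 0.47)]
bed_side [([212.2, 219.0], 0.81), ([359.5, 194.8], 0.17)]
bed_key [([206.6, 200.9], 0.69), ([168.6, 220.8], 0.63)]
bed_top [([221.0, 222.1], 0.55), ([212.1, 221.3], 0.35)]
back_plate [([421.0, 204.9], 0.77)]
relief_plate [([314.5, 223.7], 0.98)]
cavity_frame [([366.8, 215.6], 0.58)]
back_plate_key [([409.4, 187.7], 0.83)]
relief_plate_key [([306.1, 207.4], 0.76)]
cavity_frame_key [([359.0, 194.7], 0.77), ([304.2, 203.7], 0.54)]
```

```bash
python3 - <<'E'
import cv2
a=cv2.imread("pics/top0.png"); cv2.imwrite("pics/top0c.png",cv2.resize(a[100:340,130:470],None,fx=2.3,fy=2.3,interpolation=cv2.INTER_CUBIC))
E
```

```text
(no output)
```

View pics/top0c.png

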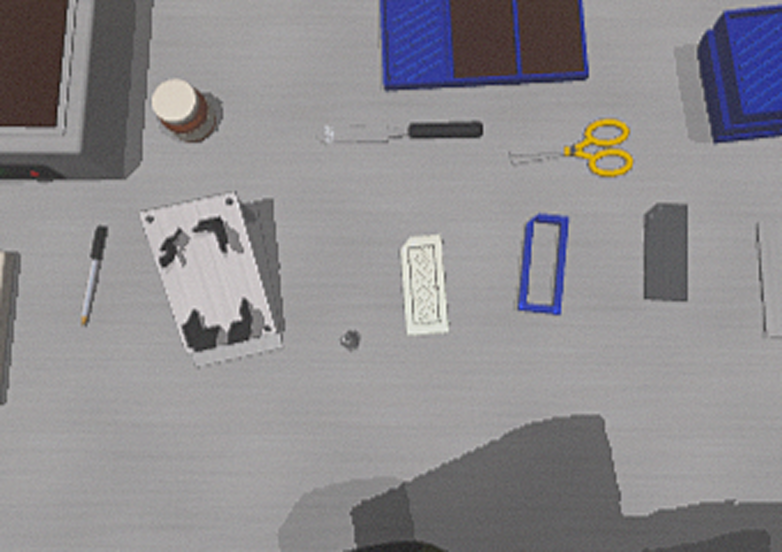

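View pics/scene0.png

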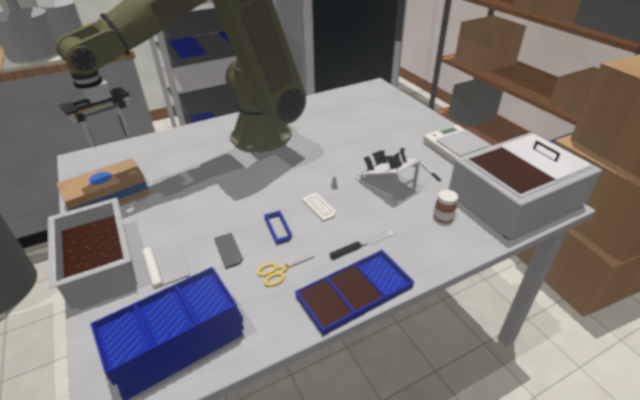

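The top crop shows the bed at about (212,285), tilted and turned left. The white plate is at (424,285), the blue frame at (543,263) and the grey plate at (666,252), with every cut corner at the upper left.

```bash
cat > h.py <<'E'
from cell import status, viewer, ticket, robot
import cv2, numpy as np
from scipy.spatial.transform import Rotation as R
from scipy.optimize import least_squares
H={"back_plate":.010,"relief_plate":.010,"cavity_frame":.018}
def cap(c,save=None):
    s=status.read_state(); d=viewer.capture(c)
    if c=="wrist":
        T=np.eye(4); T[:3,:3]=s["eef_rot"]; T[:3,3]=s["ee_pos"]; T=T@np.array(d["T_tool_cam"])
        d["xyz"],d["orientation"]=T[:3,3],T[:3,:3]
    if save: cv2.imwrite("pics/"+save,d["image"][:,:,::-1])
    return d
def proj(d,P):
    q=(np.atleast_2d(P)-d["xyz"])@d["orientation"]
    return np.c_[d["fx"]*q[:,0]/q[:,2]+d["cx"], d["fy"]*q[:,1]/q[:,2]+d["cy"]]
def ray(d,uv,z):
    v=d["orientation"]@np.array([(uv[0]-d["cx"])/d["fx"],(uv[1]-d["cy"])/d["fy"],1])
    return d["xyz"]+v*(z-d["xyz"][2])/v[2]
OUT=np.array([[64,-27],[64,13],[50,27],[-64,27],[-64,-27]])/1e3
def partpts(p,h):
    c,s=np.cos(p[2]),np.sin(p[2]); xy=OUT@np.array([[c,s],[-s,c]])+p[:2]
    return np.vstack([np.c_[xy,np.zeros(5)],np.c_[xy,np.full(5,h)]])
def fit(d,mask,h,p0):
    m=mask.astype(np.uint8); cs,_=cv2.findContours(m,cv2.RETR_EXTERNAL,cv2.CHAIN_APPROX_NONE)
    hull=cv2.convexHull(max(cs,key=cv2.contourArea))
    cc=max(cs,key=cv2.contourArea)[:,0].astype(np.float32)
    def f(p):
        hl=cv2.convexHull(proj(d,partpts(p,h)).astype(np.float32))
        # contour px centres lie ~0.5 px inside the true edge
        return [cv2.pointPolygonTest(hl,(float(q[0]),float(q[1])),True)-.5 for q in cc[::2]]
    r=least_squares(f,p0,loss="soft_l1",x_scale=[.01,.01,.1],diff_step=1e-4)
    return r.x,np.sqrt(np.mean(np.square(r.fun)))
def parts(c,d,names=H):
    o={}
    for n in names:
        ms=viewer.masks_of(c,n); ks=viewer.place_of(c,n+"_key")
        if not ms: print(n,"no mask"); continue
        m=ms[0]["pixels"]; e=ms[0]["extent"]; w=ray(d,e[:2],H[n]/2)
        best=min((fit(d,m,H[n],[w[0],w[1],a]) for a in (0,.25,-.25)),key=lambda t:t[1])
        o[n]=best[0]; print(n,"conf",round(ms[0]["conf"],2),"xy mm",np.round(best[0][:2]*1e3,1),"yaw",round(best[0][2],4),"rms px",round(best[1],2))
    return o
E
python3 - <<'E'
from h import *
d=cap("top"); parts("top",d)
for q,z in [("bed",.078),("bed_side",.078),("bed_key",.078+.0295),("bed_top",.078+.0173)]:
    for r in viewer.place_of("top",q)[:2]: print(q,round(r["conf"],2),np.round(ray(d,r["position"],z)*1e3,1))
w=cap("wrist"); print(w["T_tool_cam"],w["fx"],w["cx"],w["cy"])
E
```

```text
back_plate conf 0.69 xy mm [ 571.7 -320.1] yaw -0.0448 rms px 0.2
relief_plate conf 0.79 xy mm [526.6  -2.7] yaw 0.0785 rms px 0.75
cavity_frame conf 0.6 xy mm [ 554.1 -158.1] yaw -0.1068 rms px 0.39
bed 0.95 [522.6 258.2  78. ]
bed 0.35 [521.7 262.3  78. ]
bed_side 0.6 [520.1 290.7  78. ]
bed_key 0.67 [699.2  33.6 107.5]
bed_key 0.57 [571.2 290.7 107.5]
bed_top 0.69 [515.9 253.9  95.3]
[[ 5.24822571e-04 -9.66615194e-01 -2.56231910e-01  7.50312142e-02]
 [ 9.99999784e-01  6.08906532e-04 -2.48820875e-04  1.64459071e-04]
 [ 3.96535322e-04 -2.56231724e-01  9.66615304e-01 -1.78960067e-01]
 [ 0.00000000e+00  0.00000000e+00  0.00000000e+00  1.00000000e+00]] 283.5006528670009 321.11157956767937 202.57267907904978
```

```bash
cat >> h.py <<'E'
def down(yaw): c,s=np.cos(yaw),np.sin(yaw); return np.array([[c,s,0],[s,-c,0],[0,0,-1.]])
def bedR(psi): # bed axes in world
    return R.from_euler("z",psi).as_matrix()@R.from_euler("y",-np.pi/6).as_matrix()
def tilt(psi): return bedR(psi)@np.diag([1,-1,-1.])
def plan(wps,start=None,step=55.,rot=.17):
    """wps: (pos m, R, hand[, max step mm[, hold rows]]); prints calls in the current tool axes"""
    s=status.read_state(); p,Q=(s["ee_pos"],s["eef_rot"]) if start is None else start
    q=[]
    for w in wps:
        t,T,hand=w[:3]; st=w[3] if len(w)>3 else step; t=np.array(t)
        rv=R.from_matrix(Q.T@T).as_rotvec(); n=max(1,int(np.ceil(max(np.linalg.norm(t-p)*1e3/st,np.linalg.norm(rv)/rot))))
        q+=[(p+(t-p)*k/n,Q@R.from_rotvec(rv*k/n).as_matrix(),hand) for k in range(1,n+1)]
        q+=[(t,T,hand)]*(w[4] if len(w)>4 else 0); p,Q=t,T
    p,Q=(s["ee_pos"],s["eef_rot"]) if start is None else start
    for i in range(0,len(q),5):
        rows=[[h]+np.round(Q.T@(t-p)*1e3,1).tolist()+np.round(R.from_matrix(Q.T@T).as_rotvec(),3).tolist() for t,T,h in q[i:i+5]]
        print(str(rows).replace(" ",""))
        r=rows[-1]; p=p+Q@np.array(r[1:4])/1e3; Q=Q@R.from_rotvec(r[4:]).as_matrix()
    print("rows",len(q),"end",np.round(p*1e3,1))
E
python3 - <<'E'
from h import *
ps=.25
plan([([.45,-.2,.26],down(.1),.8),([.449,.239,.208],tilt(ps),.8,55,2)])
E
```

```text
[[0.8,42.6,-26.7,-6.1,0.0,0.0,0.018],[0.8,85.2,-53.5,-12.1,0.0,0.0,0.036],[0.8,127.7,-80.2,-18.2,0.0,0.0,0.054],[0.8,170.3,-107.0,-24.2,0.0,0.0,0.071],[0.8,212.9,-133.7,-30.3,0.0,0.0,0.089]]
[[0.8,40.0,-30.5,-6.1,0.0,0.0,0.018],[0.8,80.1,-60.9,-12.1,0.0,0.0,0.036],[0.8,120.1,-91.3,-18.2,0.0,0.0,0.054],[0.8,160.1,-121.8,-24.2,0.0,0.0,0.072],[0.8,168.4,-169.8,-18.5,0.002,0.058,0.055]]
[[0.8,5.2,-48.5,6.3,0.005,0.058,-0.016],[0.8,10.4,-96.9,12.6,0.009,0.116,-0.032],[0.8,15.6,-145.3,18.8,0.013,0.174,-0.048],[0.8,20.9,-193.8,25.1,0.018,0.232,-0.065],[0.8,26.1,-242.2,31.3,0.022,0.291,-0.081]]
[[0.8,6.9,-47.8,9.1,0.004,0.058,-0.016],[0.8,13.8,-95.6,18.2,0.009,0.116,-0.032],[0.8,20.7,-143.3,27.4,0.013,0.174,-0.049],[0.8,20.7,-143.3,27.4,0.013,0.174,-0.049],[0.8,20.7,-143.3,27.4,0.013,0.174,-0.049]]
rows 20 end [449.1 239.  208. ]
```

>>> jog_arm:
  steps:
    - [0.8,42.6,-26.7,-6.1,0,0,0.018]
    - [0.8,85.2,-53.5,-12.1,0,0,0.036]
    - [0.8,127.7,-80.2,-18.2,0,0,0.054]
    - [0.8,170.3,-107,-24.2,0,0,0.071]
    - [0.8,213,-134,-30,0,0,0.089]

```text
time: 2.33
ee_pos: [0.314, -0.3457, 0.2358]
eef_rot: [[0.985, 0.17, 0.0], [0.17, -0.985, -0.0], [0.0, 0.0, -1.0]]
contact_force: [0.3, -0.6, 0.6]
gripper_width: 0.0749
grip_force: 0.0
```

>>> jog_arm:
  steps:
    - [0.8,40,-30.5,-6,0,0,0.018]
    - [0.8,80,-61,-12,0,0,0.036]
    - [0.8,120,-91,-18,0,0,0.054]
    - [0.8,160,-122,-24,0,0,0.072]
    - [0.8,168,-170,-18.5,0.002,0.058,0.055]

```text
time: 2.95
ee_pos: [0.4513, -0.1493, 0.2538]
eef_rot: [[0.991, 0.118, 0.058], [0.117, -0.993, 0.011], [0.059, -0.004, -0.998]]
contact_force: [0.1, -0.6, 0.5]
gripper_width: 0.0755
grip_force: 0.0
```

>>> jog_arm:
  steps:
    - [0.8,5,-48.5,6,0.005,0.058,-0.016]
    - [0.8,10.4,-97,12.6,0.009,0.116,-0.032]
    - [0.8,15.6,-145,19,0.013,0.174,-0.048]
    - [0.8,21,-194,25,0.018,0.232,-0.065]
    - [0.8,26,-242,31,0.022,0.291,-0.081]

```text
time: 3.58
ee_pos: [0.4487, 0.0944, 0.2256]
eef_rot: [[0.92, 0.199, 0.337], [0.184, -0.98, 0.077], [0.345, -0.009, -0.938]]
contact_force: [0.6, -0.0, -0.7]
gripper_width: 0.0755
grip_force: 0.0
```

>>> jog_arm:
  steps:
    - [0.8,7,-48,9,0.004,0.058,-0.016]
    - [0.8,14,-96,18,0.009,0.116,-0.032]
    - [0.8,21,-143,27,0.013,0.174,-0.049]
    - [0.8,21,-143,27,0.013,0.174,-0.049]
    - [0.8,21,-143,27,0.013,0.174,-0.049]

```text
time: 4.2
ee_pos: [0.4488, 0.2386, 0.2086]
eef_rot: [[0.839, 0.248, 0.484], [0.215, -0.969, 0.124], [0.5, 0.0, -0.866]]
contact_force: [0.5, -0.7, -0.5]
gripper_width: 0.0754
grip_force: 0.0
```

```bash
python3 - <<'E'
from h import *
s=status.read_state(); print(s["ee_pos"],s["eef_rot"],s["joints"],s["time"])
d=cap("wrist","w1.png")
for q,z in [("bed",.078),("bed_side",.078),("bed_key",.1075),("bed_top",.0953)]:
    for r in viewer.place_of("wrist",q)[:2]: print(q,round(r["conf"],2),np.round(r["position"],1),np.round(ray(d,r["position"],z)*1e3,1))
# predicted guide outline at coarse pose
o=np.array([.522,.258,.078]);B=bedR(.25)
P=np.array([[66.5,29.5,0],[66.5,-29.5,0],[-66.5,-29.5,0],[-66.5,29.5,0],[0,0,0]])/1e3
print(np.round(proj(d,o+P@B.T)))
E
```

```text
[0.44878516 0.23861455 0.20861867] [[ 8.39090938e-01  2.47737908e-01  4.84306025e-01]
 [ 2.14727257e-01 -9.68827037e-01  1.23557183e-01]
 [ 4.99818569e-01  3.17991492e-04 -8.66130069e-01]] [ 0.47648228 -0.05934433  2.0043057  -0.17695131  0.69210918  1.90415491] 4.2
bed 0.71 [322.9 192.6] [522.1 255.1  78. ]
bed_side 0.84 [299.9 189.9] [518.6 282.6  78. ]
bed_key 0.56 [303.2 138.3] [570.5 290.9 107.5]
bed_key 0.31 [614.8 262.6] [514.8 -52.  107.5]
bed_top 0.62 [322.2 191.2] [518.3 255.1  95.3]
bed_top 0.46 [617.3 258.6] [523.5 -66.5  95.3]
[[295. 135.]
 [347. 135.]
 [344. 244.]
 [297. 244.]
 [321. 192.]]
```

View pics/w1.png

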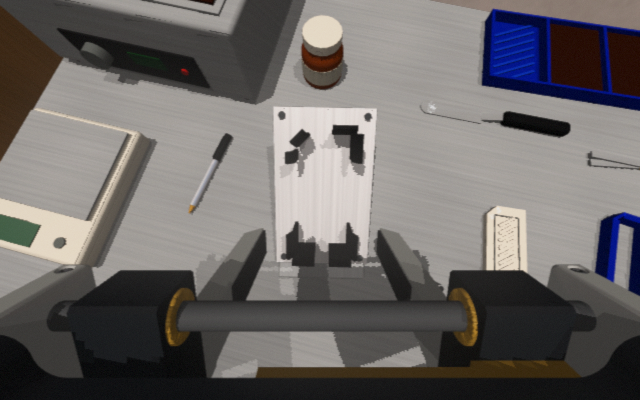

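The wrist view shows the bed plate at columns 274–376 and rows 107–265, with the key stop at about (300,140). I'll fit the plate edges and overlay the result.

```bash
cat >> h.py <<'E'
def fitbed(d,p0,show=None):
    """fit plate outline (upper-face edges: top, left, right) by subpixel gradient search"""
    g=cv2.GaussianBlur(cv2.cvtColor(d["image"],cv2.COLOR_RGB2GRAY),(0,0),1).astype(np.float32)
    a,b=95,58
    S=[([a,y,0],[1,0,0]) for y in range(-46,47,4)]+[([x,s*b,0],[0,s,0]) for s in(-1,1) for x in range(-60,90,5)]
    p=np.array(p0,float)
    for it,w in enumerate((9,6,4,4)):
        B=bedR(p[2]);o=np.array([p[0],p[1],.078]); pts=[]
        for c,n in S:
            c,n=np.array(c)/1e3,np.array(n)/1e3; t=np.arange(-w,w+.01,.25)
            uv=proj(d,o+(c+t[:,None]*n)@B.T).astype(np.float32)
            v=cv2.remap(g,uv[:,:1].copy(),uv[:,1:].copy(),cv2.INTER_LINEAR)[:,0]
            k=np.argmin(np.gradient(v)); 
            if np.gradient(v)[k]<-1: pts.append((c,n*1e3,uv[k]))
        def f(q):
            B=bedR(q[2]);o=np.array([q[0],q[1],.078]);r=[]
            for c,n,uv in pts:
                v=d["orientation"]@np.array([(uv[0]-d["cx"])/d["fx"],(uv[1]-d["cy"])/d["fy"],1]); nz=B[:,2]
                X=d["xyz"]+v*(nz@(o-d["xyz"]))/(nz@v); r.append(((B.T@(X-o))-c)@n*1e3)
            return r
        r=least_squares(f,p,loss="soft_l1",f_scale=.5,x_scale=[.01,.01,.1]); p=r.x
    print("bed",np.round(p[:2]*1e3,1),"psi",round(p[2],4),"n",len(pts),"med",round(np.median(np.abs(r.fun)),2))
    return p
E
python3 - <<'E'
from h import *
d=cap("wrist"); p=fitbed(d,[.522,.256,.25])
B=bedR(p[2]);o=np.array([p[0],p[1],.078])
im=d["image"][95:280,255:395,::-1].copy(); k=4; im=cv2.resize(im,None,fx=k,fy=k,interpolation=cv2.INTER_CUBIC)
def pl(P,c): 
    q=(proj(d,o+np.array(P)/1e3@B.T)-[255,95]+.5)*k; cv2.polylines(im,[np.round(q).astype(np.int32)],True,c,1)
pl([[95,58,0],[95,-58,0],[-95,-58,0],[-95,58,0]],(0,0,255))
for z,c in((0,(0,200,0)),(34,(255,0,0))): pl([[66.5,-29.5,z],[66.5,14.5,z],[51.5,29.5,z],[-66.5,29.5,z],[-66.5,-29.5,z]],c)
cv2.imwrite("pics/w1o.png",im[:600])
E
```

```text
bed [524.2 256.1] psi 0.2266 n 84 med 0.6
```

View pics/w1o.png

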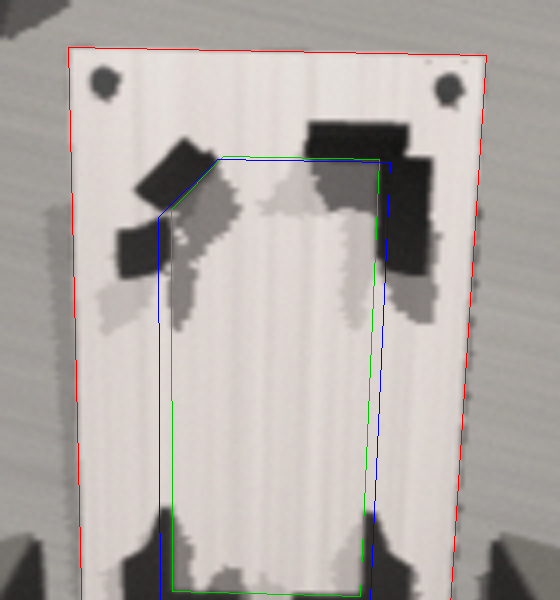

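The overlay matches the plate edges and guide feet, so the bed is at (524.2, 256.1) mm with psi 0.2266. Next I go above the back plate.

```bash
python3 - <<'E'
from h import *
plan([([.572,-.320,.150],down(-.045),.8,60,1)],rot=.18)
E
```

```text
[[0.8,-4.5,57.1,4.2,-0.008,-0.052,0.029],[0.8,-9.1,114.3,8.3,-0.015,-0.104,0.057],[0.8,-13.6,171.4,12.5,-0.023,-0.156,0.086],[0.8,-18.1,228.5,16.7,-0.031,-0.208,0.115],[0.8,-22.6,285.6,20.9,-0.038,-0.26,0.144]]
[[0.8,5.1,56.9,6.2,-0.008,-0.052,0.028],[0.8,10.2,113.8,12.5,-0.016,-0.104,0.057],[0.8,15.3,170.7,18.8,-0.024,-0.156,0.086],[0.8,20.4,227.6,25.1,-0.031,-0.208,0.114],[0.8,25.5,284.5,31.4,-0.039,-0.26,0.143]]
[[0.8,-0.0,-0.0,-0.0,0.0,-0.0,0.0]]
rows 11 end [ 572. -320.  150.]
```

>>> jog_arm:
  steps:
    - [0.8,-4.5,57,4,-0.008,-0.052,0.029]
    - [0.8,-9,114,8.3,-0.015,-0.104,0.057]
    - [0.8,-13.6,171.4,12.5,-0.023,-0.156,0.086]
    - [0.8,-18,228.5,16.7,-0.031,-0.208,0.115]
    - [0.8,-22.6,285.6,20.9,-0.038,-0.26,0.144]

```text
time: 5.12
ee_pos: [0.5108, -0.0425, 0.1793]
eef_rot: [[0.962, 0.101, 0.255], [0.092, -0.995, 0.045], [0.258, -0.02, -0.966]]
contact_force: [0.4, 0.9, 0.9]
gripper_width: 0.0755
grip_force: 0.0
```

>>> jog_arm:
  steps:
    - [0.8,5,57,6,-0.008,-0.052,0.028]
    - [0.8,10,114,12.5,-0.016,-0.104,0.057]
    - [0.8,15,171,19,-0.024,-0.156,0.086]
    - [0.8,20.4,227.6,25,-0.031,-0.208,0.114]
    - [0.8,25.5,284.5,31.4,-0.039,-0.26,0.143]

```text
time: 5.75
ee_pos: [0.5723, -0.3215, 0.1497]
eef_rot: [[0.999, -0.045, -0.001], [-0.045, -0.999, -0.0], [-0.001, 0.0, -1.0]]
contact_force: [-0.5, 0.2, 0.4]
gripper_width: 0.0753
grip_force: 0.0
```

>>> jog_arm:
  steps:
    - [0.8,0,0,0,0,0,0]
    - [0.8,0,0,0,0,0,0]

```text
time: 6.0
ee_pos: [0.5721, -0.3189, 0.1495]
eef_rot: [[0.999, -0.044, -0.0], [-0.044, -0.999, 0.0], [-0.0, -0.0, -1.0]]
contact_force: [0.1, 0.4, -0.2]
gripper_width: 0.075
grip_force: 0.0
```

```bash
cat >> h.py <<'E'
def overlay(d,n,p,name,box,k=3):
    x0,y0,x1,y1=box; im=cv2.resize(d["image"][y0:y1,x0:x1,::-1].copy(),None,fx=k,fy=k,interpolation=cv2.INTER_CUBIC)
    q=np.round((proj(d,partpts(p,H[n]))-[x0,y0]+.5)*k).astype(np.int32)
    cv2.polylines(im,[q[:5]],True,(0,200,0),1); cv2.polylines(im,[q[5:]],True,(0,0,255),1); cv2.imwrite("pics/"+name,im)
E
python3 - <<'E'
from h import *
s=status.read_state(); print(s["ee_pos"],s["time"],s["joints"].round(2))
d=cap("wrist"); o=parts("wrist",d,["back_plate"]); overlay(d,"back_plate",o["back_plate"],"w2.png",(230,110,410,290))
E
```

```text
[ 0.57213887 -0.31893064  0.14952058] 6.0 [-0.56  0.58  1.25  0.    1.31  1.05]
back_plate conf 0.89 xy mm [ 568.7 -321.4] yaw -0.0465 rms px 0.44
```

View pics/w2.png

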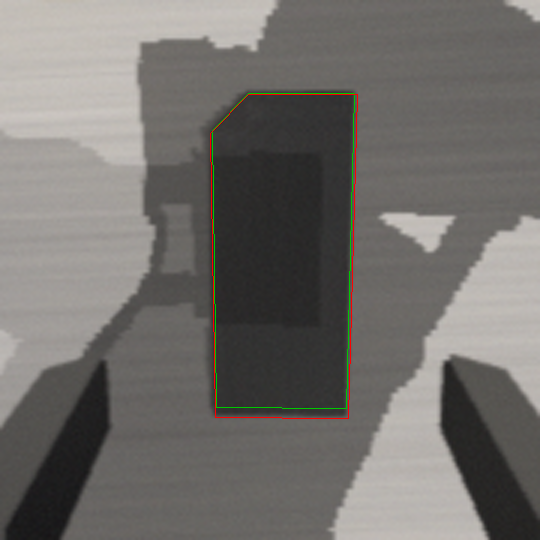

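Overlay hugs the grey plate (centre about (283,250) in the crop), so the pose is good. Planning the grasp.

```bash
python3 - <<'E'
from h import *
p=[.5687,-.3214]; Q=down(-.0465)
plan([(p+[.03],Q,.8,50),(p+[.003],Q,.8,14,1),(p+[.003],Q,.3,10,3),(p+[.08],Q,.3,30),(p+[.15],Q,.3,50,0)])
E
```

```text
[[0.8,-1.3,1.1,40.2,0.0,-0.0,0.001],[0.8,-2.5,2.2,80.4,0.0,-0.001,0.003],[0.8,-3.8,3.3,120.7,0.001,-0.001,0.004],[0.8,-3.8,3.3,134.2,0.001,-0.001,0.004],[0.8,-3.8,3.2,147.7,0.001,-0.001,0.004]]
[[0.8,-0.0,0.0,-0.0,-0.0,-0.0,0.0],[0.3,-0.0,0.0,-0.0,-0.0,-0.0,0.0],[0.3,-0.0,0.0,-0.0,-0.0,-0.0,0.0],[0.3,-0.0,0.0,-0.0,-0.0,-0.0,0.0],[0.3,-0.0,0.0,-0.0,-0.0,-0.0,0.0]]
[[0.3,-0.0,0.0,-25.7,-0.0,-0.0,0.0],[0.3,0.0,0.0,-51.4,-0.0,-0.0,0.0],[0.3,0.0,0.0,-77.0,-0.0,-0.0,0.0],[0.3,0.0,-0.0,-112.0,-0.0,-0.0,0.0],[0.3,0.0,-0.0,-147.0,-0.0,-0.0,0.0]]
rows 15 end [ 568.7 -321.4  150. ]
```

>>> jog_arm:
  steps:
    - [0.8,-1.3,1.1,40,0,0,0]
    - [0.8,-2.5,2.2,80,0,0,0.002]
    - [0.8,-3.5,2.5,120,0,0,0.002]
    - [0.8,-3.5,2.5,134,0,0,0.002]
    - [0.8,-3.5,2.5,146.5,0,0,0.002]
  grip_force: 30

```text
time: 6.78
ee_pos: [0.5695, -0.3215, 0.0042]
eef_rot: [[0.999, -0.045, 0.002], [-0.045, -0.999, -0.001], [0.002, 0.001, -1.0]]
contact_force: [0.3, 0.0, -0.2]
gripper_width: 0.0751
grip_force: 0.0
```

>>> jog_arm:
  steps:
    - [0.8,0,0,0,0,0,0]
    - [0.3,0,0,0,0,0,0]
    - [0.3,0,0,0,0,0,0]
    - [0.3,0,0,0,0,0,0]
    - [0.3,0,0,0,0,0,0]

```text
time: 7.4
ee_pos: [0.5691, -0.3217, 0.004]
eef_rot: [[0.999, -0.045, 0.001], [-0.045, -0.999, -0.001], [0.001, 0.001, -1.0]]
contact_force: [-0.4, 1.2, 5.3]
gripper_width: 0.0533
grip_force: 30.0
```

>>> jog_arm:
  steps:
    - [0.3,0,0,-26,0,0,0]
    - [0.3,0,0,-51,0,0,0]
    - [0.3,0,0,-77,0,0,0]
    - [0.3,0,0,-112,0,0,0]
    - [0.3,0,0,-147,0,0,0]

```text
time: 8.02
ee_pos: [0.5686, -0.3213, 0.1509]
eef_rot: [[0.999, -0.045, -0.001], [-0.045, -0.999, 0.0], [-0.001, -0.0, -1.0]]
contact_force: [1.1, 0.2, -2.2]
gripper_width: 0.0535
grip_force: 30.0
```

```bash
cat >> h.py <<'E'
def fitheld(d,n,s,zoff,p0=(0,0,0)):
    """pose of the held part in tool axes (x, y=-tool y, yaw); underside zoff m behind... below TCP = -zoff"""
    m=viewer.masks_of("wrist",n)
    if not m: print("no mask"); return
    T=s["eef_rot"]@np.diag([1,-1,-1.])   # part-like axes
    dd=dict(d); dd["xyz"]=T.T@(d["xyz"]-s["ee_pos"])+[0,0,zoff]; dd["orientation"]=T.T@d["orientation"]
    pm=m[0]["pixels"]; r=fit(dd,pm,H[n],list(p0))
    print("held",n,"conf",round(m[0]["conf"],2),"dx,dy mm",np.round(r[0][:2]*1e3,1),"yaw",round(r[0][2],4),"rms",round(r[1],2)); return r[0]
E
python3 - <<'E'
from h import *
s=status.read_state(); print(s["ee_pos"],s["time"],s["gripper_width"])
d=cap("wrist","w3.png"); fitheld(d,"back_plate",s,.003)
# transit to bed
p=[.5242,.2561];B=bedR(.2266);Q=tilt(.2266);o=np.array(p+[.078]);n=B[:,2]
plan([([.50,.02,.24],down(0.1),.3,57),(o+.12*n,Q,.3,50,2)])
E
```

```text
[ 0.56855159 -0.32132351  0.15087666] 8.025 0.05345217535691544
held back_plate conf 0.56 dx,dy mm [-0.1 -0.2] yaw 0.0002 rms 8.54
[[0.3,-12.1,-48.3,-12.5,0.001,-0.001,-0.021],[0.3,-24.3,-96.7,-25.0,0.001,-0.001,-0.042],[0.3,-36.4,-145.0,-37.5,0.002,-0.002,-0.062],[0.3,-48.6,-193.4,-50.0,0.002,-0.003,-0.083],[0.3,-60.7,-241.7,-62.4,0.003,-0.004,-0.104]]
[[0.3,-7.1,-49.4,-12.3,-0.0,-0.0,-0.021],[0.3,-14.2,-98.8,-24.6,0.0,-0.001,-0.041],[0.3,-18.5,-143.6,-13.1,0.009,0.103,-0.066],[0.3,-22.7,-188.5,-1.5,0.018,0.208,-0.091],[0.3,-27.0,-233.3,10.1,0.027,0.312,-0.115]]
[[0.3,-2.7,-45.0,11.8,0.007,0.105,-0.025],[0.3,-5.4,-89.9,23.5,0.013,0.21,-0.05],[0.3,-5.4,-89.9,23.5,0.013,0.21,-0.05],[0.3,-5.4,-89.9,23.5,0.013,0.21,-0.05]]
rows 14 end [465.7 242.6 181.9]
```

View pics/w3.png

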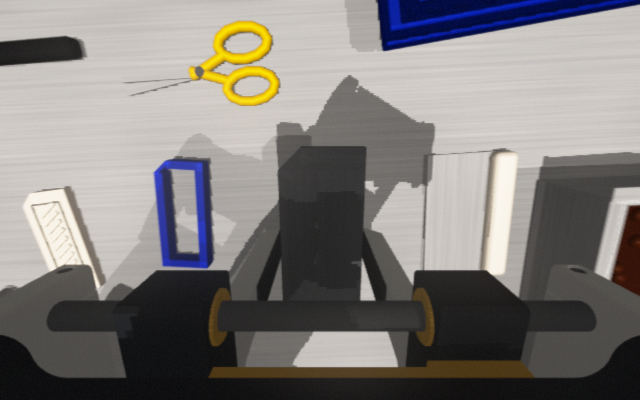

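The plate is held level between the fingers, with its far edge at row 147 and columns 279–366. The gripper hides its near end, so I'll fit only the upper part.

```bash
python3 - <<'E'
s=open("h.py").read()
s=s.replace("def fit(d,mask,h,p0):","def fit(d,mask,h,p0,rmax=999):").replace("[:,0].astype(np.float32)\n","[:,0].astype(np.float32); cc=cc[cc[:,1]<rmax]\n",1)
s=s.replace("r=fit(dd,pm,H[n],list(p0))","r=fit(dd,pm,H[n],list(p0),225)")
open("h.py","w").write(s)
E
python3 - <<'E'
from h import *
s=status.read_state(); d=cap("wrist"); fitheld(d,"back_plate",s,.0035)
T=s["eef_rot"]@np.diag([1,-1,-1.]); P=partpts([0,0,0],.01)-[0,0,.0035]
print(proj(d,s["ee_pos"]+P@T.T)[5:8].round(1))
E
```

```text
held back_plate conf 0.85 dx,dy mm [-0.1 -0.3] yaw 0.0016 rms 0.44
[[366.4 146.5]
 [299.5 146.5]
 [277.  169.8]]
```

>>> jog_arm:
  steps:
    - [0.3,-12,-48,-12.5,0,0,-0.021]
    - [0.3,-24,-97,-25,0,0,-0.042]
    - [0.3,-36.5,-145,-37.5,0,0,-0.062]
    - [0.3,-48.5,-193.5,-50,0,0,-0.083]
    - [0.3,-61,-242,-62,0,0,-0.104]

```text
time: 8.85
ee_pos: [0.5178, -0.0753, 0.2106]
eef_rot: [[0.998, 0.059, -0.003], [0.059, -0.998, 0.001], [-0.003, -0.001, -1.0]]
contact_force: [1.0, -0.8, -1.9]
gripper_width: 0.0534
grip_force: 30.0
```

>>> jog_arm:
  steps:
    - [0.3,-7,-49.5,-12,0,0,-0.021]
    - [0.3,-14,-99,-24.5,0,0,-0.041]
    - [0.3,-18.5,-143.5,-13,0.009,0.103,-0.066]
    - [0.3,-22.5,-188.5,-1.5,0.018,0.208,-0.091]
    - [0.3,-27,-233,10,0.027,0.312,-0.115]

```text
time: 9.48
ee_pos: [0.4772, 0.1553, 0.2001]
eef_rot: [[0.937, 0.176, 0.302], [0.165, -0.984, 0.063], [0.309, -0.009, -0.951]]
contact_force: [0.9, -0.0, -1.5]
gripper_width: 0.0533
grip_force: 30.0
```

>>> jog_arm:
  steps:
    - [0.3,-2.5,-45,12,0.007,0.105,-0.025]
    - [0.3,-5.5,-90,23.5,0.013,0.21,-0.05]
    - [0.3,-5.5,-90,23.5,0.013,0.21,-0.05]
    - [0.3,-5.5,-90,23.5,0.013,0.21,-0.05]

```text
time: 9.98
ee_pos: [0.4642, 0.2429, 0.1779]
eef_rot: [[0.845, 0.225, 0.485], [0.195, -0.974, 0.112], [0.497, 0.0, -0.868]]
contact_force: [0.2, -0.3, -2.3]
gripper_width: 0.0534
grip_force: 30.0
```

```bash
python3 - <<'E'
from h import *
s=status.read_state(); print(s["ee_pos"],s["time"],s["gripper_width"],s["contact_force"]); d=cap("wrist","w4.png"); fitheld(d,"back_plate",s,.0035)
p=fitbed(d,[.5242,.2561,.2266])
B=bedR(.2266);Q=tilt(.2266);o=np.array([.5242,.2561,.078]);e=B.T@(s["ee_pos"]-o);print("tcp in bed mm",e*1e3, "rot err",R.from_matrix(Q.T@s["eef_rot"]).as_rotvec())
E
```

```text
[0.46418615 0.24288636 0.17794414] 9.975 0.0533515747170455 [ 0.21200823 -0.28945171 -2.29692395]
held back_plate conf 0.8 dx,dy mm [-0.2 -0.4] yaw 0.0035 rms 0.47
bed [524.4 256. ] psi 0.2261 n 74 med 0.37
tcp in bed mm [ -3.24371868   0.60720857 117.27831963] rot err [-0.00016086 -0.00296154 -0.00059809]
```

View pics/w4.png

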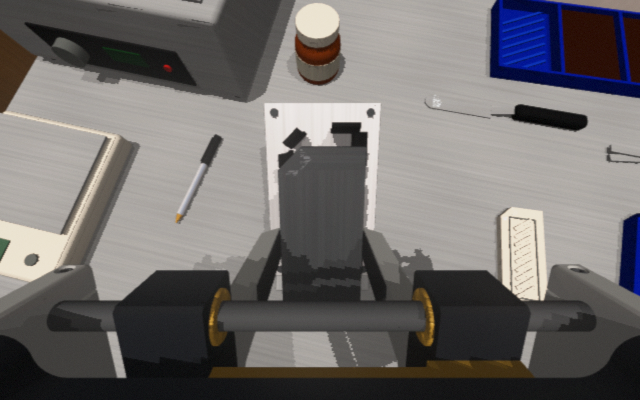

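The plate sits over the bed with its cut corner toward the key stop at about (295,140), and the bed refit agrees. Lowering.

```bash
cat >> h.py <<'E'
BED=[.5244,.2561,.2264]
def bedpose(x,y,z,p=None):
    p=p or BED; return np.array([p[0],p[1],.078])+bedR(p[2])@np.array([x,y,z])/1e3
def tcp_in_bed():
    s=status.read_state(); print("tcp in bed",np.round(bedR(BED[2]).T@(s["ee_pos"]-np.array([BED[0],BED[1],.078]))*1e3,2),"roterr",R.from_matrix(tilt(BED[2]).T@s["eef_rot"]).as_rotvec().round(4),"F bed",np.round(bedR(BED[2]).T@s["contact_force"],1),"w",round(s["gripper_width"]*1e3,1),"t",s["time"])
E
python3 - <<'E'
from h import *
Q=tilt(BED[2])
plan([(bedpose(0,.3,65),Q,.3,30,1),(bedpose(0,.3,20),Q,.3,20),(bedpose(0,.3,5.5),Q,.3,7.5,2)])
E
```

```text
[[0.3,1.3,-0.2,26.4,0.0,0.001,-0.0],[0.3,2.6,-0.3,52.7,0.001,0.001,-0.001],[0.3,2.6,-0.3,52.7,0.001,0.001,-0.001],[0.3,2.6,-0.4,67.7,0.001,0.001,-0.001],[0.3,2.7,-0.4,82.7,0.001,0.001,-0.001]]
[[0.3,-0.0,0.0,15.0,-0.0,0.0,0.0],[0.3,-0.0,0.0,22.3,-0.0,0.0,0.0],[0.3,-0.0,0.0,29.5,-0.0,0.0,0.0],[0.3,-0.0,0.0,29.5,-0.0,0.0,0.0],[0.3,-0.0,0.0,29.5,-0.0,0.0,0.0]]
rows 10 end [521.7 255.8  82.8]
```

>>> jog_arm:
  steps:
    - [0.3,1.3,0,26.5,0,0.001,0]
    - [0.3,2.6,-0.3,52.5,0,0.001,0]
    - [0.3,2.6,-0.3,52.5,0,0.001,0]
    - [0.3,2.6,-0.3,67.5,0,0.001,0]
    - [0.3,2.6,-0.3,82.5,0,0.001,0]

```text
time: 10.7
ee_pos: [0.5074, 0.2533, 0.1087]
eef_rot: [[0.843, 0.225, 0.489], [0.194, -0.974, 0.113], [0.501, -0.0, -0.865]]
contact_force: [1.0, 0.4, -2.1]
gripper_width: 0.0534
grip_force: 30.0
```

>>> jog_arm:
  steps:
    - [0.3,0,0,15,0,0,0]
    - [0.3,0,0,22,0,0,0]
    - [0.3,0,0,29.5,0,0,0]
    - [0.3,0,0,29.5,0,0,0]
    - [0.3,0,0,29.5,0,0,0]

```text
time: 11.32
ee_pos: [0.5212, 0.2567, 0.0835]
eef_rot: [[0.843, 0.225, 0.488], [0.195, -0.974, 0.113], [0.501, -0.0, -0.866]]
contact_force: [0.3, 0.2, -1.0]
gripper_width: 0.0536
grip_force: 30.0
```

```bash
python3 -c "
from h import *
tcp_in_bed()"
```

```text
tcp in bed [0.14 1.33 6.25] roterr [ 0.0004  0.0009 -0.0002] F bed [-0.2  0.1 -1. ] w 53.6 t 11.325
```

>>> jog_arm:
  steps:
    - [0.3,0,0.5,1,0,0,0]
    - [0.3,0,0.7,1,0,0,0]
    - [0.3,0,0.7,2,0,0,0]
    - [0.3,0,0.7,2,0,0,0]

```text
time: 11.82
ee_pos: [0.5223, 0.2562, 0.0817]
eef_rot: [[0.844, 0.225, 0.488], [0.195, -0.974, 0.113], [0.501, -0.0, -0.866]]
contact_force: [-4.6, -2.4, 4.0]
gripper_width: 0.0535
grip_force: 30.0
```

```bash
python3 -c "
from h import *
tcp_in_bed()"
```

```text
tcp in bed [0.08 0.58 4.24] roterr [ 0.0003  0.0007 -0.0003] F bed [-2.4 -1.3  6. ] w 53.5 t 11.825
```

>>> jog_arm:
  steps:
    - [0.6,0,0,-0.3,0,0,0]
    - [0.8,0,0,-0.3,0,0,0]
    - [0.8,0,0,-0.3,0,0,0]
    - [0.8,0,0,-15,0,0,0]
    - [0.8,0,0,-45,0,0,0]

```text
time: 12.45
ee_pos: [0.4996, 0.2508, 0.1207]
eef_rot: [[0.844, 0.225, 0.486], [0.195, -0.974, 0.112], [0.499, 0.0, -0.867]]
contact_force: [0.1, -0.1, -0.0]
gripper_width: 0.0751
grip_force: 0.0
```

>>> jog_arm:
  steps:
    - [0.8,0,0,-50,0,0,0]
    - [0.8,0,0,-100,0,0,0]
    - [0.8,0,0,-100,0,0,0]

```text
time: 12.82
ee_pos: [0.4513, 0.2403, 0.2113]
eef_rot: [[0.84, 0.226, 0.493], [0.194, -0.974, 0.116], [0.506, -0.002, -0.862]]
contact_force: [0.6, 0.2, -0.2]
gripper_width: 0.0755
grip_force: 0.0
```

```bash
cat >> h.py <<'E'
def fitseat(d,n,z):
    m=viewer.masks_of("wrist",n)
    if not m: print("no mask"); return
    B=bedR(BED[2]); dd=dict(d); dd["xyz"]=B.T@(d["xyz"]-np.array([BED[0],BED[1],.078]))-[0,0,z/1e3]; dd["orientation"]=B.T@d["orientation"]
    r=fit(dd,m[0]["pixels"],H[n],[0,0,0],260); print("seated",n,round(m[0]["conf"],2),"dx,dy",np.round(r[0][:2]*1e3,1),"yaw",round(r[0][2],4),"rms",round(r[1],2))
E
python3 - <<'E'
from h import *
tcp_in_bed(); d=cap("wrist"); fitseat(d,"back_plate",0)
cv2.imwrite("pics/w5.png",cv2.resize(d["image"][90:290,240:400,::-1],None,fx=3,fy=3,interpolation=cv2.INTER_CUBIC))
plan([([.49,.1,.22],down(.15),.8,55),([.5266,-.003,.15],down(.0785),.8,55,2)])
E
```

```text
tcp in bed [  1.91   1.01 152.87] roterr [ 0.0024  0.0072 -0.    ] F bed [ 0.5  0.1 -0.5] w 75.5 t 12.825
seated back_plate 0.84 dx,dy [ 0.4 -0. ] yaw 0.0013 rms 0.43
[[0.8,2.9,36.2,-1.9,-0.005,-0.131,0.019],[0.8,5.8,72.5,-3.9,-0.01,-0.263,0.038],[0.8,8.7,108.7,-5.8,-0.016,-0.394,0.056],[0.8,11.6,145.0,-7.8,-0.021,-0.525,0.075],[0.8,3.5,181.2,14.5,-0.027,-0.525,0.098]]
[[0.8,7.8,35.6,23.3,0.0,0.0,0.024],[0.8,15.6,71.2,46.6,0.0,0.0,0.048],[0.8,15.6,71.2,46.6,0.0,0.0,0.048],[0.8,15.6,71.2,46.6,0.0,0.0,0.048]]
rows 9 end [526.6  -3.  150. ]
```

View pics/w5.png

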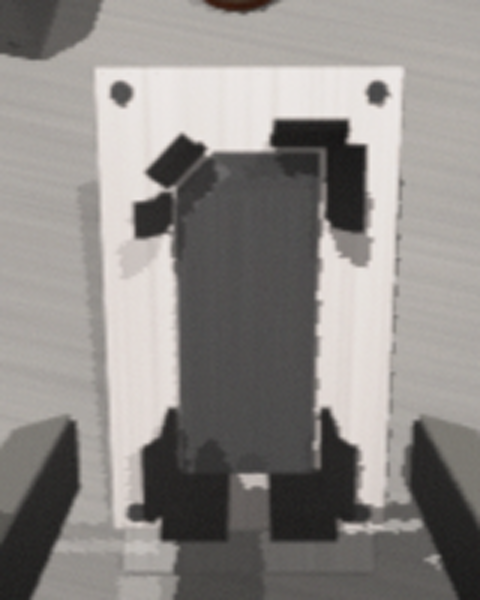

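The back plate lies flat between the guides, at crop columns 178–322 and rows 150–472, with its cut corner at the stop. On to the relief plate.

>>> jog_arm:
  steps:
    - [0.8,3,36,-2,-0.005,-0.131,0.019]
    - [0.8,6,72.5,-4,-0.01,-0.263,0.038]
    - [0.8,8.7,108.7,-6,-0.016,-0.394,0.056]
    - [0.8,11.6,145,-8,-0.021,-0.525,0.075]
    - [0.8,3.5,181,14.5,-0.027,-0.525,0.098]

```text
time: 13.55
ee_pos: [0.5037, 0.0645, 0.1953]
eef_rot: [[0.992, 0.125, -0.003], [0.125, -0.992, -0.001], [-0.003, 0.0, -1.0]]
contact_force: [0.2, -0.3, -1.3]
gripper_width: 0.0751
grip_force: 0.0
```

>>> jog_arm:
  steps:
    - [0.8,8,35.5,23,0,0,0.024]
    - [0.8,15.5,71,46.5,0,0,0.048]
    - [0.8,15.5,71,46.5,0,0,0.048]
    - [0.8,15.5,71,46.5,0,0,0.048]
    - [0.8,15.5,71,46.5,0,0,0.048]

```text
time: 14.18
ee_pos: [0.5266, -0.0019, 0.1501]
eef_rot: [[0.997, 0.079, -0.001], [0.079, -0.997, -0.001], [-0.001, 0.001, -1.0]]
contact_force: [-0.1, -0.7, -0.8]
gripper_width: 0.0753
grip_force: 0.0
```

```bash
python3 - <<'E'
from h import *
s=status.read_state(); print(s["ee_pos"],s["time"])
d=cap("wrist"); o=parts("wrist",d,["relief_plate","cavity_frame"]); r=o["relief_plate"]
print([(np.round(k["position"]),round(k["conf"],2)) for k in viewer.place_of("wrist","relief_plate_key")[:1]],proj(d,partpts(r,.01)[6:8]).mean(0).round())
p=list(r[:2]);Q=down(r[2])
plan([(p+[.03],Q,.8,50),(p+[.003],Q,.8,14)])
E
```

```text
[ 0.52660098 -0.00190926  0.15006277] 14.175
relief_plate conf 0.61 xy mm [523.3  -3.9] yaw 0.0882 rms px 0.23
cavity_frame no mask
[(array([305., 148.]), 0.81)] [304. 148.]
[[0.8,-1.1,0.4,40.0,0.0,0.0,-0.003],[0.8,-2.2,0.8,79.9,0.0,0.001,-0.006],[0.8,-3.3,1.2,119.9,0.001,0.001,-0.009],[0.8,-3.2,1.2,133.4,0.001,0.001,-0.009],[0.8,-3.2,1.2,146.9,0.001,0.001,-0.009]]
rows 5 end [523.3  -4.    3. ]
```

>>> jog_arm:
  steps:
    - [0.8,-1,0.4,40,0,0,-0.003]
    - [0.8,-2.2,0.8,80,0,0,-0.006]
    - [0.8,-3.2,1,120,0,0,-0.009]
    - [0.8,-3.2,1,133.5,0,0,-0.009]
    - [0.8,-3.2,1,147,0,0,-0.009]

```text
time: 15.1
ee_pos: [0.524, -0.004, 0.003]
eef_rot: [[0.996, 0.087, 0.0], [0.087, -0.996, -0.001], [0.0, 0.001, -1.0]]
contact_force: [0.5, -0.3, 0.3]
gripper_width: 0.0748
grip_force: 0.0
```

>>> jog_arm:
  steps:
    - [0.8,0,0,0,0,0,0]
    - [0.3,0,0,0,0,0,0]
    - [0.3,0,0,0,0,0,0]
    - [0.3,0,0,0,0,0,0]
    - [0.3,0,0,0,0,0,0]
  grip_force: 25

```text
time: 15.72
ee_pos: [0.5237, -0.0041, 0.0033]
eef_rot: [[0.996, 0.087, -0.0], [0.087, -0.996, -0.001], [-0.0, 0.001, -1.0]]
contact_force: [-1.5, 1.5, 6.9]
gripper_width: 0.0538
grip_force: 25.0
```

>>> jog_arm:
  steps:
    - [0.3,0,0,-26,0,0,0]
    - [0.3,0,0,-60,0,0,0]
    - [0.3,0,0,-100,0,0,0]
    - [0.3,0,0,-150,0,0,0]
    - [0.3,0,0,-200,0,0,0]

```text
time: 16.35
ee_pos: [0.5231, -0.0039, 0.2042]
eef_rot: [[0.996, 0.087, -0.002], [0.087, -0.996, -0.001], [-0.002, 0.001, -1.0]]
contact_force: [0.6, 0.4, -1.2]
gripper_width: 0.0539
grip_force: 25.0
```

```bash
python3 - <<'E'
from h import *
s=status.read_state(); print(s["ee_pos"],s["time"],s["gripper_width"],s["grip_force"]); d=cap("wrist"); fitheld(d,"relief_plate",s,.003)
plan([(bedpose(0,0,120),tilt(BED[2]),.3,50,3)])
E
```

```text
[ 0.52312032 -0.00388107  0.20419823] 16.35 0.05386094283580821 24.999577403068542
held relief_plate conf 0.84 dx,dy mm [-0.6 -0.2] yaw -0.0004 rms 0.38
[[0.3,-6.3,-41.8,4.2,0.006,0.086,-0.023],[0.3,-12.6,-83.6,8.4,0.013,0.172,-0.045],[0.3,-18.9,-125.5,12.6,0.019,0.258,-0.068],[0.3,-25.2,-167.3,16.8,0.026,0.344,-0.09],[0.3,-31.5,-209.1,21.0,0.032,0.43,-0.113]]
[[0.3,-3.1,-42.3,3.6,0.007,0.086,-0.022],[0.3,-3.1,-42.3,3.6,0.007,0.086,-0.022],[0.3,-3.1,-42.3,3.6,0.007,0.086,-0.022],[0.3,-3.1,-42.3,3.6,0.007,0.086,-0.022]]
rows 9 end [466.  242.7 181.9]
```

>>> jog_arm:
  steps:
    - [0.3,-6,-42,4,0.006,0.086,-0.023]
    - [0.3,-12.5,-83.5,8.5,0.013,0.172,-0.045]
    - [0.3,-19,-125.5,12.5,0.019,0.258,-0.068]
    - [0.3,-25,-167.5,17,0.026,0.344,-0.09]
    - [0.3,-31.5,-209,21,0.032,0.43,-0.113]

```text
time: 17.08
ee_pos: [0.473, 0.2027, 0.1809]
eef_rot: [[0.89, 0.203, 0.408], [0.182, -0.979, 0.091], [0.418, -0.007, -0.908]]
contact_force: [-0.1, 1.4, -0.9]
gripper_width: 0.0536
grip_force: 25.0
```

>>> jog_arm:
  steps:
    - [0.3,-3,-42.3,3.6,0.007,0.086,-0.022]
    - [0.3,-3,-42.3,3.6,0.007,0.086,-0.022]
    - [0.3,-3,-42.3,3.6,0.007,0.086,-0.022]
    - [0.3,-3,-42.3,3.6,0.007,0.086,-0.022]

```text
time: 17.58
ee_pos: [0.4647, 0.2419, 0.1774]
eef_rot: [[0.849, 0.223, 0.48], [0.193, -0.975, 0.112], [0.493, -0.003, -0.87]]
contact_force: [0.7, -0.1, -1.4]
gripper_width: 0.0536
grip_force: 25.0
```

```bash
python3 - <<'E'
from h import *
s=status.read_state(); tcp_in_bed(); d=cap("wrist"); fitheld(d,"relief_plate",s,.003); fitbed(d,BED)
Q=tilt(BED[2])
plan([(bedpose(.3,.2,75),Q,.3,30,1),(bedpose(.3,.2,25),Q,.3,20),(bedpose(.3,.2,15.5),Q,.3,7,2)])
E
```

```text
tcp in bed [ -3.47  -0.47 116.78] roterr [ 0.0016 -0.0084  0.0028] F bed [-0.2 -0.3 -1.6] w 53.6 t 17.575
held relief_plate conf 0.87 dx,dy mm [-0.9 -0.3] yaw 0.0011 rms 0.49
bed [524.3 255.9] psi 0.2272 n 74 med 0.49
[[0.3,2.1,-0.3,20.9,-0.001,0.004,-0.001],[0.3,4.1,-0.5,41.8,-0.002,0.008,-0.003],[0.3,4.1,-0.5,41.8,-0.002,0.008,-0.003],[0.3,4.3,-0.5,58.4,-0.002,0.008,-0.003],[0.3,4.4,-0.5,75.1,-0.002,0.008,-0.003]]
[[0.3,0.0,0.0,16.7,0.0,0.0,0.0],[0.3,0.0,0.0,21.4,0.0,0.0,0.0],[0.3,0.0,0.0,26.2,0.0,0.0,0.0],[0.3,0.0,0.0,26.2,0.0,0.0,0.0],[0.3,0.0,0.0,26.2,0.0,0.0,0.0]]
rows 10 end [517.1 254.6  91.6]
```

>>> jog_arm:
  steps:
    - [0.3,2,-0.3,21,0,0.004,0]
    - [0.3,4.3,-0.3,42,-0.002,0.008,-0.003]
    - [0.3,4.3,-0.3,42,-0.002,0.008,-0.003]
    - [0.3,4.5,-0.3,58.5,-0.002,0.008,-0.003]
    - [0.3,4.5,-0.3,75,-0.002,0.008,-0.003]

```text
time: 18.3
ee_pos: [0.5043, 0.2522, 0.115]
eef_rot: [[0.843, 0.225, 0.488], [0.195, -0.974, 0.113], [0.501, 0.0, -0.865]]
contact_force: [1.3, -0.3, -2.1]
gripper_width: 0.0537
grip_force: 25.0
```

```bash
python3 -c "
from h import *
tcp_in_bed()
plan([(bedpose(.5,.2,15.5),tilt(BED[2]),.3,7,2)])"
```

```text
tcp in bed [ 0.76  0.73 42.33] roterr [ 0.0004  0.0011 -0.0009] F bed [ 0.  -0.6 -2.4] w 53.7 t 18.3
[[0.3,-0.1,0.1,6.7,-0.0,-0.0,0.0],[0.3,-0.1,0.3,13.4,-0.0,-0.001,0.0],[0.3,-0.2,0.4,20.1,-0.0,-0.001,0.001],[0.3,-0.3,0.5,26.8,-0.0,-0.001,0.001],[0.3,-0.3,0.5,26.8,-0.0,-0.001,0.001]]
[[0.3,0.0,0.0,0.0,-0.0,-0.0,-0.0]]
rows 6 end [517.2 254.7  91.7]
```

>>> jog_arm:
  steps:
    - [0.3,0,0.1,7,0,0,0]
    - [0.3,0,0.3,14,0,0,0]
    - [0.3,0,0.4,20,0,0,0]
    - [0.3,0,0.4,26,0,0,0]
    - [0.3,0,0.4,26,0,0,0]

```text
time: 18.92
ee_pos: [0.5166, 0.2549, 0.0915]
eef_rot: [[0.844, 0.226, 0.487], [0.196, -0.974, 0.112], [0.5, 0.001, -0.866]]
contact_force: [0.7, 0.5, -0.4]
gripper_width: 0.054
grip_force: 25.0
```

>>> jog_arm:
  steps:
    - [0.3,0,0,1,0,0,0]
    - [0.3,0,0,1.5,0,0,0]
    - [0.3,0,0,2,0,0,0]
    - [0.3,0,0,2,0,0,0]

```text
time: 19.42
ee_pos: [0.5176, 0.2552, 0.0901]
eef_rot: [[0.844, 0.226, 0.487], [0.196, -0.974, 0.113], [0.5, 0.0, -0.866]]
contact_force: [-0.7, 0.1, -0.4]
gripper_width: 0.0534
grip_force: 25.0
```

```bash
python3 -c "
from h import *
tcp_in_bed()"
```

```text
tcp in bed [ 0.13  0.61 13.92] roterr [ 0.0005  0.0001 -0.0016] F bed [-0.8  0.3 -0. ] w 53.4 t 19.425
```

>>> jog_arm:
  steps:
    - [0.3,0,0,0.5,0,0,0]
    - [0.3,0,0,0.8,0,0,0]
    - [0.3,0,0,0.8,0,0,0]

```text
time: 19.8
ee_pos: [0.5178, 0.2552, 0.0899]
eef_rot: [[0.843, 0.226, 0.487], [0.196, -0.974, 0.113], [0.5, 0.001, -0.866]]
contact_force: [-10.0, -3.0, 10.3]
gripper_width: 0.0539
grip_force: 25.0
```

```bash
python3 -c "
from h import *
tcp_in_bed()"
```

```text
tcp in bed [ 0.22  0.63 13.6 ] roterr [ 0.0003  0.0002 -0.0016] F bed [-3.9 -0.7 14.1] w 53.9 t 19.8
```

>>> jog_arm:
  steps:
    - [0.6,0,0,-0.5,0,0,0]
    - [0.8,0,0,-0.5,0,0,0]
    - [0.8,0,0,-0.5,0,0,0]
    - [0.8,0,0,-15,0,0,0]
    - [0.8,0,0,-45,0,0,0]

```text
time: 20.42
ee_pos: [0.4953, 0.2498, 0.1286]
eef_rot: [[0.844, 0.226, 0.486], [0.196, -0.974, 0.112], [0.499, 0.001, -0.867]]
contact_force: [-0.3, -1.4, -0.1]
gripper_width: 0.0752
grip_force: 0.0
```

>>> jog_arm:
  steps:
    - [0.8,0,0,-45,0,0,0]
    - [0.8,0,0,-90,0,0,0]
    - [0.8,0,0,-90,0,0,0]
    - [0.8,0,0,-90,0,0,0]

```text
time: 20.92
ee_pos: [0.452, 0.2399, 0.2062]
eef_rot: [[0.843, 0.226, 0.487], [0.196, -0.974, 0.113], [0.5, 0.0, -0.866]]
contact_force: [0.7, 0.6, -0.8]
gripper_width: 0.0752
grip_force: 0.0
```

```bash
python3 - <<'E'
from h import *
tcp_in_bed(); d=cap("wrist","w6.png"); fitseat(d,"relief_plate",10); fitbed(d,BED)
plan([([.50,.08,.23],down(.1),.8,58),([.552,-.158,.155],down(-.107),.8,58,2)],rot=.18)
E
```

```text
tcp in bed [ -0.15   0.51 148.06] roterr [ 0.0005  0.0001 -0.0017] F bed [ 0.3  0.4 -1.1] w 75.2 t 20.925
seated relief_plate 0.79 dx,dy [-1.7  0.1] yaw 0.0034 rms 0.56
bed [524.3 255.9] psi 0.2265 n 84 med 0.54
[[0.8,7.1,55.5,-5.4,-0.011,-0.174,0.042],[0.8,14.3,111.1,-10.7,-0.022,-0.348,0.083],[0.8,21.4,166.6,-16.1,-0.033,-0.521,0.125],[0.8,13.4,215.3,-3.3,-0.043,-0.521,0.166],[0.8,5.4,264.0,9.4,-0.054,-0.52,0.206]]
[[0.8,9.5,47.8,15.0,-0.0,-0.0,0.042],[0.8,19.1,95.5,30.0,-0.0,-0.0,0.083],[0.8,28.7,143.3,45.0,-0.0,-0.0,0.124],[0.8,28.7,143.3,45.0,-0.0,-0.0,0.124],[0.8,28.7,143.3,45.0,-0.0,-0.0,0.124]]
rows 10 end [ 552. -158.  155.]
```

>>> jog_arm:
  steps:
    - [0.8,7,55.5,-5.5,-0.011,-0.174,0.042]
    - [0.8,14,111,-10.5,-0.022,-0.348,0.083]
    - [0.8,21.5,166.5,-16,-0.033,-0.521,0.125]
    - [0.8,13.5,215,-3,-0.043,-0.521,0.166]
    - [0.8,5.5,264,9.5,-0.054,-0.52,0.206]

```text
time: 21.65
ee_pos: [0.5215, -0.0169, 0.1989]
eef_rot: [[1.0, 0.016, -0.001], [0.016, -1.0, 0.001], [-0.001, -0.001, -1.0]]
contact_force: [1.1, -0.1, 0.8]
gripper_width: 0.0749
grip_force: 0.0
```

>>> jog_arm:
  steps:
    - [0.8,9.5,48,15,0,0,0.042]
    - [0.8,19,95.5,30,0,0,0.083]
    - [0.8,28.7,143,45,0,0,0.124]
    - [0.8,28.7,143,45,0,0,0.124]
    - [0.8,28.7,143,45,0,0,0.124]

```text
time: 22.28
ee_pos: [0.5522, -0.1571, 0.155]
eef_rot: [[0.994, -0.106, 0.0], [-0.106, -0.994, 0.002], [0.0, -0.002, -1.0]]
contact_force: [0.3, 0.3, 1.0]
gripper_width: 0.0753
grip_force: 0.0
```

>>> jog_arm:
  steps:
    - [0.8,0,0,0,0,0,0]

```text
time: 22.4
ee_pos: [0.5525, -0.1564, 0.156]
eef_rot: [[0.994, -0.105, 0.002], [-0.105, -0.994, 0.001], [0.002, -0.001, -1.0]]
contact_force: [0.7, -0.5, -0.0]
gripper_width: 0.0752
grip_force: 0.0
```

```bash
python3 - <<'E'
from h import *
s=status.read_state(); print(s["ee_pos"],s["time"],R.from_matrix(down(-.107).T@s["eef_rot"]).as_rotvec().round(4))
d=cap("wrist"); o=parts("wrist",d,["cavity_frame"]); r=o["cavity_frame"]
print([(np.round(k["position"]),round(k["conf"],2)) for k in viewer.place_of("wrist","cavity_frame_key")[:1]],proj(d,partpts(r,.018)[6:8]).mean(0).round())
p=list(r[:2]);Q=down(r[2])
plan([(p+[.035],Q,.8,50),(p+[.007],Q,.8,14)])
E
```

```text
[ 0.55251291 -0.15644469  0.15599867] 22.4 [ 0.0012  0.0017 -0.0019]
cavity_frame conf 0.7 xy mm [ 552.4 -159.5] yaw -0.1021 rms px 0.27
[(array([304., 146.]), 0.61)] [306. 144.]
[[0.8,-0.0,0.9,40.4,-0.0,-0.001,-0.001],[0.8,-0.0,1.8,80.8,-0.001,-0.001,-0.002],[0.8,-0.1,2.8,121.2,-0.001,-0.002,-0.003],[0.8,-0.1,2.8,130.5,-0.001,-0.002,-0.003],[0.8,-0.1,2.8,139.8,-0.001,-0.002,-0.003]]
[[0.8,-0.0,-0.0,9.4,0.0,-0.0,-0.0]]
rows 6 end [ 552.4 -159.5    7. ]
```

>>> jog_arm:
  steps:
    - [0.8,0,1,40,0,0,-0.001]
    - [0.8,0,1.8,81,0,0,-0.003]
    - [0.8,0,2.5,121,0,0,-0.003]
    - [0.8,0,2.5,136,0,0,-0.003]
    - [0.8,0,2.5,150,0,0,-0.003]

```text
time: 23.22
ee_pos: [0.553, -0.1598, 0.0062]
eef_rot: [[0.995, -0.103, 0.003], [-0.103, -0.995, 0.0], [0.003, -0.001, -1.0]]
contact_force: [0.7, 0.5, 0.5]
gripper_width: 0.0751
grip_force: 0.0
```

>>> jog_arm:
  steps:
    - [0.8,0,0,0,0,0,0]
    - [0.3,0,0,0,0,0,0]
    - [0.3,0,0,0,0,0,0]
    - [0.3,0,0,0,0,0,0]
    - [0.3,0,0,0,0,0,0]
  grip_force: 20

```text
time: 23.85
ee_pos: [0.5527, -0.1599, 0.0065]
eef_rot: [[0.995, -0.103, 0.003], [-0.103, -0.995, 0.001], [0.003, -0.001, -1.0]]
contact_force: [-2.1, -0.0, 5.3]
gripper_width: 0.0539
grip_force: 20.0
```

>>> jog_arm:
  steps:
    - [0.3,0,0,-26,0,0,0]
    - [0.3,0,0,-60,0,0,0]
    - [0.3,0,0,-100,0,0,0]
    - [0.3,0,0,-150,0,0,0]
    - [0.3,0,0,-200,0,0,0]

```text
time: 24.48
ee_pos: [0.5517, -0.1599, 0.2074]
eef_rot: [[0.995, -0.103, 0.001], [-0.103, -0.995, 0.001], [0.001, -0.001, -1.0]]
contact_force: [0.9, 0.5, -1.1]
gripper_width: 0.0538
grip_force: 20.0
```

```bash
python3 - <<'E'
from h import *
s=status.read_state(); print(s["ee_pos"],s["time"],s["gripper_width"],s["grip_force"]); d=cap("wrist"); fitheld(d,"cavity_frame",s,.006)
plan([([.50,.05,.23],down(.1),.3,55),(bedpose(0,0,130),tilt(BED[2]),.3,50,3)])
E
```

```text
[ 0.55173511 -0.15985755  0.20735169] 24.475 0.05382911843327619 19.999690353870392
held cavity_frame conf 0.66 dx,dy mm [-1.9 -0. ] yaw -0.0008 rms 10.48
[[0.3,-18.7,-51.0,-4.9,0.0,-0.002,-0.051],[0.3,-37.5,-101.9,-9.7,0.001,-0.005,-0.102],[0.3,-56.2,-152.9,-14.6,0.001,-0.007,-0.153],[0.3,-75.0,-203.8,-19.5,0.002,-0.01,-0.204],[0.3,-89.7,-250.5,-9.8,0.024,0.12,-0.234]]
[[0.3,-4.7,-48.6,9.7,0.008,0.13,-0.031],[0.3,-9.4,-97.3,19.3,0.016,0.261,-0.062],[0.3,-14.0,-146.0,28.9,0.025,0.392,-0.093],[0.3,-14.0,-146.0,28.9,0.025,0.392,-0.093],[0.3,-14.0,-146.0,28.9,0.025,0.392,-0.093]]
[[0.3,-0.1,0.0,0.0,-0.001,-0.0,0.0]]
rows 11 end [461.  241.5 190.6]
```

>>> jog_arm:
  steps:
    - [0.3,-19,-51,-5,0,0,-0.051]
    - [0.3,-37.5,-102,-10,0,0,-0.102]
    - [0.3,-56,-153,-15,0,-0.005,-0.153]
    - [0.3,-75,-204,-19.5,0.002,-0.01,-0.204]
    - [0.3,-90,-250.5,-10,0.024,0.12,-0.234]

```text
time: 25.2
ee_pos: [0.4886, 0.1004, 0.2156]
eef_rot: [[0.983, 0.133, 0.123], [0.13, -0.991, 0.027], [0.126, -0.011, -0.992]]
contact_force: [0.8, 0.8, -1.9]
gripper_width: 0.0537
grip_force: 20.0
```

>>> jog_arm:
  steps:
    - [0.3,-5,-48.5,10,0.008,0.13,-0.031]
    - [0.3,-9.5,-97,19.5,0.016,0.261,-0.062]
    - [0.3,-14,-146,29,0.025,0.392,-0.093]
    - [0.3,-14,-146,29,0.025,0.392,-0.093]
    - [0.3,-14,-146,29,0.025,0.392,-0.093]

```text
time: 25.82
ee_pos: [0.459, 0.242, 0.1868]
eef_rot: [[0.848, 0.225, 0.479], [0.194, -0.974, 0.115], [0.493, -0.005, -0.87]]
contact_force: [0.1, -0.6, -1.1]
gripper_width: 0.0538
grip_force: 20.0
```

>>> jog_arm:
  steps:
    - [0.3,0,0,0,0,0,0]
    - [0.3,0,0,0,0,0,0]

```text
time: 26.08
ee_pos: [0.4596, 0.2414, 0.1871]
eef_rot: [[0.848, 0.223, 0.48], [0.192, -0.975, 0.114], [0.494, -0.005, -0.87]]
contact_force: [-0.2, 0.5, -1.0]
gripper_width: 0.0537
grip_force: 20.0
```

```bash
sed -i 's/; cc=cc\[cc\[:,1\]<rmax\]/; cc=np.array([q for q in cc if q[1]<rmax and abs(cv2.pointPolygonTest(hull,(float(q[0]),float(q[1])),True))<1.5],np.float32)/' h.py; python3 - <<'E'
from h import *
s=status.read_state(); tcp_in_bed(); d=cap("wrist","w7.png"); fitheld(d,"cavity_frame",s,.006); fitbed(d,BED)
plan([(bedpose(.3,.2,85),tilt(BED[2]),.3,30,1),(bedpose(.3,.2,45),tilt(BED[2]),.3,20,1)])
E
```

```text
tcp in bed [ -2.97   0.21 127.72] roterr [ 0.0037 -0.0072  0.0036] F bed [-0.5  0.5 -0.8] w 53.7 t 26.075
held cavity_frame conf 0.7 dx,dy mm [-1.6 -0. ] yaw -0.0035 rms 0.48
bed [524. 256.] psi 0.2233 n 76 med 0.45
[[0.3,1.9,0.2,21.4,-0.002,0.004,-0.002],[0.3,3.7,0.4,42.7,-0.004,0.007,-0.003],[0.3,3.7,0.4,42.7,-0.004,0.007,-0.003],[0.3,3.8,0.5,56.0,-0.004,0.007,-0.003],[0.3,3.9,0.5,69.4,-0.004,0.007,-0.003]]
[[0.3,0.0,0.0,13.3,0.0,0.0,-0.0],[0.3,0.0,0.0,13.3,0.0,0.0,-0.0]]
rows 7 end [502.7 251.3 117.1]
```

View pics/w7.png

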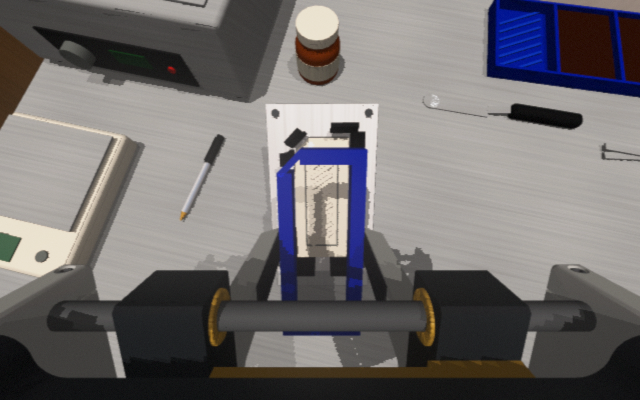

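The frame is held level with its cut corner at (290,165), toward the stop. The relief plate is visible beneath it in the guides.

>>> jog_arm:
  steps:
    - [0.3,2,0.2,21.5,-0.002,0.004,-0.002]
    - [0.3,4,0.4,43,-0.004,0.007,-0.003]
    - [0.3,4,0.4,43,-0.004,0.007,-0.003]
    - [0.3,4.2,0.5,56,-0.004,0.007,-0.003]
    - [0.3,4.2,0.5,69.5,-0.004,0.007,-0.003]

```text
time: 26.8
ee_pos: [0.4965, 0.2507, 0.1286]
eef_rot: [[0.843, 0.226, 0.488], [0.195, -0.974, 0.113], [0.501, -0.0, -0.866]]
contact_force: [0.6, -1.0, -0.2]
gripper_width: 0.054
grip_force: 20.0
```

>>> jog_arm:
  steps:
    - [0.3,0,0,7,0,0,0]
    - [0.3,0,0,13,0,0,0]
    - [0.3,0,0,13,0,0,0]

```text
time: 27.18
ee_pos: [0.5024, 0.252, 0.1171]
eef_rot: [[0.844, 0.225, 0.487], [0.195, -0.974, 0.113], [0.499, 0.0, -0.866]]
contact_force: [0.2, -0.3, -0.5]
gripper_width: 0.0537
grip_force: 20.0
```

```bash
python3 -c "
from h import *
tcp_in_bed()
plan([(bedpose(.5,.2,28),tilt(BED[2]),.3,5,1)])"
```

```text
tcp in bed [ 0.19  0.9  44.99] roterr [ 0.0004 -0.0006 -0.0009] F bed [-0.2 -0.3 -0.5] w 53.7 t 27.175
[[0.3,0.1,0.2,4.2,-0.0,0.0,0.0],[0.3,0.2,0.4,8.5,-0.0,0.0,0.0],[0.3,0.2,0.5,12.7,-0.0,0.0,0.001],[0.3,0.3,0.7,17.0,-0.0,0.001,0.001],[0.3,0.3,0.7,17.0,-0.0,0.001,0.001]]
rows 5 end [511.1 253.3 102.5]
```

>>> jog_arm:
  steps:
    - [0.3,0.2,0.2,4,0,0,0]
    - [0.3,0.3,0.4,8.5,0,0,0]
    - [0.3,0.3,0.5,12.5,0,0,0]
    - [0.3,0.3,0.6,17,0,0,0]
    - [0.3,0.3,0.6,17,0,0,0]

```text
time: 27.8
ee_pos: [0.5111, 0.2533, 0.1024]
eef_rot: [[0.844, 0.225, 0.487], [0.195, -0.974, 0.113], [0.499, 0.0, -0.866]]
contact_force: [-0.5, -0.3, -0.8]
gripper_width: 0.0538
grip_force: 20.0
```

>>> jog_arm:
  steps:
    - [0.3,0,0,0.5,0,0,0]
    - [0.3,0,0,1,0,0,0]
    - [0.3,0,0,1,0,0,0]

```text
time: 28.18
ee_pos: [0.5116, 0.2535, 0.102]
eef_rot: [[0.844, 0.226, 0.487], [0.195, -0.974, 0.113], [0.5, -0.0, -0.866]]
contact_force: [0.1, 0.3, -1.3]
gripper_width: 0.0535
grip_force: 20.0
```

```bash
python3 -c "
from h import *
tcp_in_bed()"
```

```text
tcp in bed [ 0.7   0.34 27.34] roterr [ 0.0006  0.     -0.0009] F bed [-0.5  0.2 -1.2] w 53.5 t 28.175
```

>>> jog_arm:
  steps:
    - [0.3,0,0,0.5,0,0,0]
    - [0.3,0,0,0.8,0,0,0]
    - [0.3,0,0,0.8,0,0,0]

```text
time: 28.55
ee_pos: [0.5118, 0.2536, 0.1016]
eef_rot: [[0.844, 0.225, 0.487], [0.195, -0.974, 0.113], [0.5, -0.0, -0.866]]
contact_force: [-7.2, -2.3, 6.1]
gripper_width: 0.0537
grip_force: 20.0
```

```bash
python3 -c "
from h import *
tcp_in_bed()"
```

```text
tcp in bed [ 0.71  0.34 26.84] roterr [ 0.0005  0.     -0.0009] F bed [-3.5 -0.6  9.1] w 53.7 t 28.55
```

>>> jog_arm:
  steps:
    - [0.6,0,0,-0.3,0,0,0]
    - [0.8,0,0,-0.3,0,0,0]
    - [0.8,0,0,-0.3,0,0,0]
    - [0.8,0,0,-15,0,0,0]
    - [0.8,0,0,-45,0,0,0]

```text
time: 29.18
ee_pos: [0.4893, 0.2482, 0.1404]
eef_rot: [[0.845, 0.225, 0.486], [0.196, -0.974, 0.112], [0.499, 0.0, -0.867]]
contact_force: [-0.4, 0.2, -1.0]
gripper_width: 0.0747
grip_force: 0.0
```

>>> jog_arm:
  steps:
    - [0.8,0,0,-45,0,0,0]
    - [0.8,0,0,-85,0,0,0]
    - [0.8,0,0,-85,0,0,0]
    - [0.8,0,0,-85,0,0,0]

```text
time: 29.68
ee_pos: [0.4485, 0.2389, 0.2136]
eef_rot: [[0.844, 0.226, 0.487], [0.195, -0.974, 0.113], [0.5, -0.0, -0.866]]
contact_force: [0.5, 0.4, 0.4]
gripper_width: 0.0752
grip_force: 0.0
```

```bash
python3 - <<'E'
from h import *
tcp_in_bed(); d=cap("wrist"); fitseat(d,"cavity_frame",20); fitbed(d,BED)
t=cap("scene")["image"]; a=cv2.resize(d["image"][80:280,235:405],None,fx=3,fy=3,interpolation=cv2.INTER_CUBIC); b=cv2.resize(t[130:220,350:450-28],None,fx=4,fy=6.67,interpolation=cv2.INTER_CUBIC)[:600]
b=cv2.resize(t[135:215,355:435],(285,285),interpolation=cv2.INTER_CUBIC); c=np.zeros((600,800,3),np.uint8); c[:,:510]=a; c[:285,512:797]=b
cv2.imwrite("pics/fin.png",c[:,:,::-1])
E
```

```text
tcp in bed [  0.38   0.25 156.4 ] roterr [ 0.0007 -0.0001 -0.001 ] F bed [0.7 0.3 0. ] w 75.2 t 29.675
seated cavity_frame 0.68 dx,dy [-13.1   9.4] yaw -0.0028 rms 11.46
bed [524.1 256. ] psi 0.2276 n 84 med 0.72
```

View pics/fin.png

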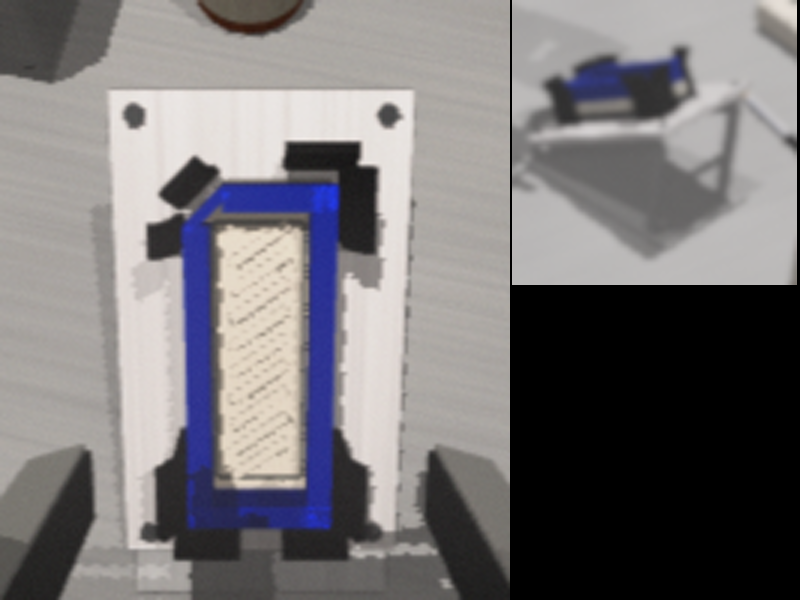

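The frame sits parallel between the guides with its cut corner at the stop and the ribs inside the opening. The network mask was off, so I'll do one fit by colour before handing in.

```bash
python3 - <<'E'
from h import *
d=cap("wrist"); im=d["image"].astype(int); m=(im[:,:,2]>im[:,:,0]+50); m[:, :280]=0; m[:,360:]=0; m[:120]=0; m[265:]=0
B=bedR(BED[2]); ok=False
for z in (20,21.5,25):
    dd=dict(d); dd["xyz"]=B.T@(d["xyz"]-np.array([BED[0],BED[1],.078]))-[0,0,z/1e3]; dd["orientation"]=B.T@d["orientation"]
    r=fit(dd,m,.018,[0,0,0]); print(z,np.round(r[0]*[1e3,1e3,1],3),round(r[1],2))
    if z==20: ok=r[1]<1 and abs(r[0][0])<.0035 and abs(r[0][1])<.003 and abs(r[0][2])<.02
print(ok)
if ok: print(ticket.hand_in())
E
```

```text
20 [-2.763  0.351 -0.   ] 0.64
21.5 [-2.579  0.366 -0.   ] 0.74
25 [-2.331  0.395 -0.   ] 1.07
True
the job is handed in; nothing more can be done
None
```

The mould is made up on the stand in the order asked (back plate, relief plate with ribs up, blue frame), with cut corners at the stop, and the job is handed in. The final camera fit shows the frame straight and resting against the lower guides; its height was judged from the contact point at set-down, as the camera fit can't settle it.

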